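Level the laundry shelf and stock it from the drawer

TASK

The little shelf on the laundry worktop has gone out of level: turn its front and side foot knobs until it sits level, and only then put anything on it. Open the drawer, stand every pot from it upright in the shelf tray of its lid colour, then push the drawer fully home again, leaving the shelf level and the bottle and mug where they are.

Things in the scene. Friction and masses are not known exactly. Their poses are not given: they have to be found in the camera images.
- deck: white hinged shelf, 220 x 170 x 8 mm, carrying the two trays, on a gimbal. Origin at the pivot, 45 mm above the work surface; x points away from the front knob, y towards the side knob, z out of its top (vertical when level). Starts up to 0.13 rad out of level. Rotating it about its +y lifts the front edge (-x), about its +x the side edge (+y)
- station: fixed grey base plate of the levelling shelf, 330 x 320 x 12 mm, origin at its underside right below the pivot; x, y as for the shelf
- tray_blue (a point): centre of the floor of the blue tray on the shelf, 11 mm above the shelf's origin; inside 184 mm along x, 68 mm along y, rim 12 mm above the floor, walls 3 mm. Room for three pots in a row along x, 56 mm apart
- tray_yellow (a point): the same for the yellow tray beside it (78 mm apart along y)
- vial_side (a point): middle of the green tube level on the shelf's rear edge, 48 mm long along the shelf's y: its white bubble floats towards the high side and is midway between two black marks when the side tilt is level
- vial_front (a point): middle of the green tube level on the carrier beyond the shelf's -y edge, 48 mm long along x: the same for the front tilt
- knob_front_grip (a point): black ribbed round foot knob, 36 mm across, 30 mm tall, upright, on the base 150 mm from the pivot along -x (front); the point is on its axis, 11 mm below its top, 56 mm above the work surface. About 40 mm free beside it all round. It can be gripped at any yaw, turns stiffly (about 0.1 N m) and holds where it is left
- knob_side_grip (a point): black ribbed round foot knob, 36 mm across, 30 mm tall, on the carrier arm 135 mm from the pivot along +y, leaning with the front tilt (under 0.1 rad); the point is on its axis, 11 mm below its top, 56 mm above the work surface. About 40 mm free beside it all round. It can be gripped at any yaw, turns stiffly (about 0.1 N m) and holds where it is left
- knob_front (a joint): turn of the front foot knob in rad, 0 to 6.28 between its stops, growing clockwise seen from above. Each rad clockwise lifts the front edge (-x) of the shelf by 0.03 rad of tilt (anticlockwise lowers it), at once and without play; it does not affect the other direction. Level lies inside the range
- knob_side (a joint): turn of the side foot knob in rad, 0 to 6.28 between its stops, growing clockwise seen from above. Each rad clockwise lifts the side edge (+y) of the shelf, the edge next to the knob, by 0.03 rad of tilt (anticlockwise lowers it), at once and without play; it does not affect the other direction. Level lies inside the range
- cabinet: fixed low light-wood drawer unit, 270 mm wide (y), 220 mm deep (x), 100 mm tall; origin on the work surface 45 mm in front of the middle of its carcass front; x points into the unit, the drawer comes out along -x
- drawer (a joint): how far the drawer is out in m: 0 fully home, 0.19 at its stop; needs about 2 N (plus 8 N per m/s); stays where it is left
- drawer_handle (a point): middle of the drawer's steel bar handle, a 110 mm level bar along y, about 10 mm thick, 70 mm above the work surface, 35 mm out from the drawer's white front panel (panel 14 mm thick, 262 mm wide, top at 96 mm)
- drawer_floor (a point): middle of the drawer's floor, 20 mm above the work surface; inside 171 mm along x, 238 mm along y; side and back walls only 18 mm above the floor; the tall front panel's inner face is 85 mm from this point along -x. Out at 0.19 the whole floor is clear of the carcass
- stain_bottle: bystander: white bottle with an orange cap, 44 mm across, 90 mm tall, standing on the front (-x) +y corner of the base plate; origin at its underside
- jug: bystander: clear mug, 60 mm across without its handle, 70 mm tall, on the front -y corner of the base plate; origin at its underside
- blue1: blue-lidded pot: closed white cylinder with a blue lid, 46 mm diameter, 48 mm tall, about 90 g and bottom-heavy, origin at the centre of its underside, z up its axis. Starts upright in the shut drawer, pots in rows about 80 mm apart across it and 64 mm apart along it. May be absent
- blue2: blue-lidded pot: closed white cylinder with a blue lid, 46 mm diameter, 48 mm tall, about 90 g and bottom-heavy, origin at the centre of its underside, z up its axis. Starts upright in the shut drawer, pots in rows about 80 mm apart across it and 64 mm apart along it. May be absent
- blue3: blue-lidded pot: closed white cylinder with a blue lid, 46 mm diameter, 48 mm tall, about 90 g and bottom-heavy, origin at the centre of its underside, z up its axis. Starts upright in the shut drawer, pots in rows about 80 mm apart across it and 64 mm apart along it. May be absent
- yellow1: yellow-lidded pot: closed white cylinder with a yellow lid, 46 mm diameter, 48 mm tall, about 90 g and bottom-heavy, origin at the centre of its underside, z up its axis. Starts upright in the shut drawer, pots in rows about 80 mm apart across it and 64 mm apart along it. May be absent
- yellow2: yellow-lidded pot: closed white cylinder with a yellow lid, 46 mm diameter, 48 mm tall, about 90 g and bottom-heavy, origin at the centre of its underside, z up its axis. Starts upright in the shut drawer, pots in rows about 80 mm apart across it and 64 mm apart along it. May be absent
- yellow3: yellow-lidded pot: closed white cylinder with a yellow lid, 46 mm diameter, 48 mm tall, about 90 g and bottom-heavy, origin at the centre of its underside, z up its axis. Starts upright in the shut drawer, pots in rows about 80 mm apart across it and 64 mm apart along it. May be absent

How it is judged:
By the outcome, as a careful person would: the job done as asked, in the order asked, and still so for the second after the job is handed in, with the robot touching nothing.
Of blue1, blue2, blue3, yellow1, yellow2, yellow3 only 4 to 6 are there at a start; the rules pass over those that are not, and their reading is None.
At some moment in a run one of blue1, blue2, blue3, yellow1, yellow2, yellow3 may be knocked a few centimetres aside while the robot is not near it.
It also fails if it takes over 210 s, if anything falls off the work surface, if the arm or the gripper's body presses on something with over 40 N, if the wrist force passes 120 N, or if a joint passes its speed limit or range.

ROBOT

A 6-joint arm with a two-finger parallel gripper is mounted at the origin on the work surface. World frame = base frame: x ahead of the robot, y to its left, z up, the work surface at z = 0. Lengths are in m, angles in rad, forces in N, time in s.
With the tool pointing down it reaches from about 0.325 to 0.775 m from the base axis. Payload 5.5 kg.
Tool frame: the origin (TCP) lies between the finger pads; the fingertips stand 17 mm ahead of it and the grasp point (between the pads) lies 2 mm behind it (manip.nose_length is the distance from the TCP to the fingertips, in m); z points along the fingers, y is the line along which they close (so a half turn about z gives the same grasp; the last joint's range is limited). The gripper opens to 85 mm and grips with 20 to 120 N. Pads are 22 mm wide; open, the fingers measure 114 mm over their backs; the gripper's body (76 mm by 85 mm) begins 54 mm behind the grasp point. The pads swing forward as they close: fully open they stand 13 mm farther back than shut.
Start: joints at [1.164, 0.091, 1.231, -0, 1.82, -0.057], TCP at [0.206, 0.564, 0.212] pointing down, gripper open.
Joint ranges: [-2.87, 2.87], [-0.86, 2.18], [0.17, 2.46], [-1.51, 4.65], [0.06, 2.69], [-2.65, 2.65]. Speed limits (rad/s): [2.57, 2.57, 3.01, 3.14, 3.14, 3.14].

INTERFACE

Orientations are given as a rotation vector (axis times angle).
In Python, from bench import manip, kinematics, vision, order gives the robot as it stands. Calls block until the motion is done:
- manip.reach(position, orientation): joint-space move of the TCP to a pose.
- manip.servo_line(position, frame=None, v=0.15, max_force=None): straight line of the TCP; frame=None keeps the orientation; v is the mean speed in m/s. With max_force (N) it stops when the force on the tool has changed by that much, and returns True; else False.
- manip.set_joints(angles): joint-space move.
- manip.ungrasp() and manip.grab(effort=None): open the fingers fully, or close them until they stop; effort is the grip in N (None keeps the last).
- manip.dwell(seconds).
- kinematics.inverse_kinematics(position, orientation): joint angles nearest the present ones, or None.
- vision.read_camera(name): name is "scene" or "side" or "wrist"; returns a dict with "frame" (480x640x3 uint8, red, green, blue), "mtx" (3x3 intrinsics, pixels), "rvec" (rotation vector, rad) and "tvec" (3), from world to camera coordinates, as OpenCV has them; the wrist camera has in their place "mount" (4x4, takes a point from camera to tool coordinates, whose origin is the TCP and whose axes are the flange's). Camera axes: x right, y down, z forward; pixel columns grow to the right and rows downward; lengths in m; the calibration is good to about 2 mm. A picture is of the moment at which its call begins: read the wrist's pose just before it. There is no depth.
A pose or a line that the arm cannot do raises manip.PlanningError and nothing moves.
- order.finish_job(): hands the job in; it is judged then, once.
Readings, each from a call of its own:
- manip.current_clock(): time.
- manip.current_q(): joint angles.
- manip.current_joint_vel(): joint speeds.
- manip.current_tau(): joint torques, N m.
- manip.current_eef_pos(): TCP position.
- manip.current_tcp_rot(): TCP orientation.
- manip.current_force(): force on the tool from outside, world axes, zero at the start.
- manip.current_torque(): the same for the moment, N m.
- manip.current_grip_width(): opening from 0.0 (shut) to 1.0 (fully open).
- manip.current_gripper_force(): force on a finger pad.
Only numpy, scipy, OpenCV 4.12 (cv2) and the standard library are available. Lean on these libraries where they do the work, as an engineer would, in place of code of your own. Each camera call takes 0.05 s, during which the arm holds its last target. There are 200 camera calls.

## Working session

There is one attempt and no reset: what is moved stays moved. The work goes in short steps, each a Python script; the robot and the scene stay as the last script left them, time stands still between calls to the robot, and variables do not carry over. Pictures are saved under pics/ and viewed, at most 14 in all, crops included, and the job is handed in when it is done.

```bash
ls; mkdir -p pics
python3 - <<'E'
from bench import manip,vision
import cv2
for n in("scene","side"):
    r=vision.read_camera(n); cv2.imwrite(f"pics/{n}0.png",cv2.cvtColor(r["frame"],cv2.COLOR_RGB2BGR)); print(n,r["mtx"],r["rvec"],r["tvec"])
r=vision.read_camera("wrist");print(r["mount"],r["mtx"]);cv2.imwrite("pics/w0.png",cv2.cvtColor(r["frame"],cv2.COLOR_RGB2BGR))
print(manip.current_eef_pos(),manip.current_tcp_rot(),manip.current_clock(),manip.nose_length)
E
```

```text
pics
scene [[538.4460357    0.         323.11892097]
 [  0.         538.4460357  233.07513891]
 [  0.           0.           1.        ]] [ 1.51781729  2.0769112  -0.84935746] [ 0.18426961 -0.34048738  1.71647071]
side [[549.71728927   0.         318.40486203]
 [  0.         549.71728927 231.12032495]
 [  0.           0.           1.        ]] [ 2.22520649  0.63296498 -0.25345961] [-0.51370054 -0.14206242  1.41122957]
[[ 1.36371218e-04 -9.46126681e-01 -3.23796673e-01  8.28823967e-02]
 [ 9.99999892e-01 -1.50343105e-05  4.65092997e-04 -2.31695297e-04]
 [-4.44904953e-04 -3.23796702e-01  9.46126576e-01 -1.62654130e-01]
 [ 0.00000000e+00  0.00000000e+00  0.00000000e+00  1.00000000e+00]] [[358.87785776   0.         311.746275  ]
 [  0.         358.87785776 232.59941946]
 [  0.           0.           1.        ]]
[0.20553276 0.56344993 0.21074266] [-5.46628990e-01 -3.09326003e+00  2.43247597e-03] 0.15 0.017
```

View pics/scene0.png

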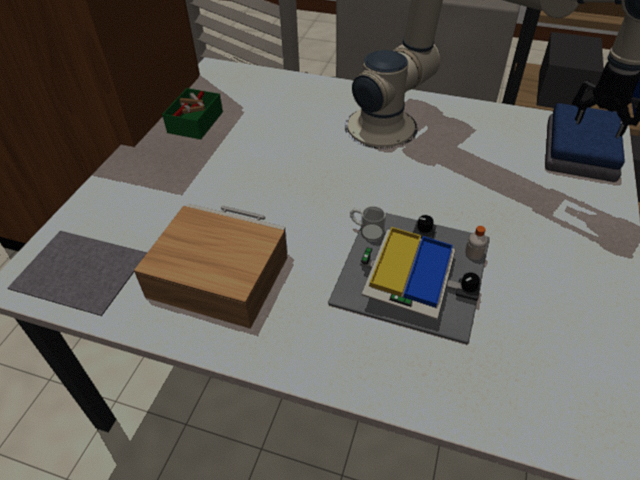

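View pics/side0.png

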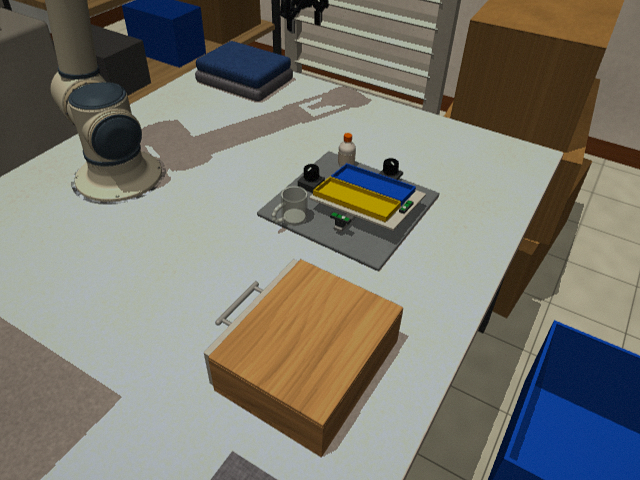

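The scene view shows the station near (415,270) and the drawer unit near (212,262) with its handle at (243,213). The side view shows the station near (350,210) and the unit near (305,345) with its handle at (238,304). I'll fit both poses from corner pixels.

```bash
cat > h.py <<'E'
from bench import manip,kinematics,vision,order
import numpy as np,cv2
from scipy.spatial.transform import Rotation as R
from scipy.optimize import least_squares
def cam(n):
    p=manip.current_eef_pos(); o=manip.current_tcp_rot()
    r=vision.read_camera(n)
    if n=="wrist":
        T=np.eye(4);T[:3,:3]=R.from_rotvec(o).as_matrix();T[:3,3]=p
        C=np.linalg.inv(T@r["mount"]); r["R"]=C[:3,:3]; r["t"]=C[:3,3]
    else:
        r["R"]=R.from_rotvec(np.ravel(r["rvec"])).as_matrix(); r["t"]=np.ravel(r["tvec"])
    return r
def save(r,n,crop=None,k=1):
    f=cv2.cvtColor(r["frame"],cv2.COLOR_RGB2BGR)
    if crop: x0,x1,y0,y1=crop; f=f[y0:y1,x0:x1]
    if k!=1: f=cv2.resize(f,None,fx=k,fy=k,interpolation=cv2.INTER_CUBIC)
    cv2.imwrite(f"pics/{n}.png",f); return f
def proj(r,X):
    c=np.atleast_2d(X)@r["R"].T+r["t"]; u=c@r["mtx"].T; return u[:,:2]/u[:,2:]
def onz(r,px,z):
    px=np.atleast_2d(px); d=np.c_[px,np.ones(len(px))]@np.linalg.inv(r["mtx"]).T@r["R"]; o=-r["R"].T@r["t"]
    return o+d*((z-o[2])/d[:,2])[:,None]
def down(yaw): # tool z down, tool y axis (closing) at yaw from world y... tool x at yaw
    return (R.from_euler('z',yaw)*R.from_rotvec([np.pi,0,0])).as_rotvec()
def pl(p,l): # planar pose (x,y,yaw), local pts
    l=np.atleast_2d(l); c,s=np.cos(p[2]),np.sin(p[2])
    return np.c_[p[0]+c*l[:,0]-s*l[:,1],p[1]+s*l[:,0]+c*l[:,1],l[:,2]]
E
python3 - <<'E'
from h import *
S=cam("scene");D=cam("side")
print("scene cab",onz(S,[(186,207),(286,232),(248,305),(137,266)],.1).round(3).tolist(), "handle",onz(S,[(222,208),(264,217)],.07).round(3).tolist())
print("side cab",onz(D,[(300,262),(403,308),(323,428),(210,360)],.1).round(3).tolist(),"handle",onz(D,[(219,321),(257,285)],.07).round(3).tolist())
print("scene st",onz(S,[(331,303),(467,336),(490,235),(373,210)],.012).round(3).tolist(),"knobs",onz(S,[(426,219),(470,278)],.067).round(3).tolist())
print("side st",onz(D,[(330,153),(439,194),(379,267),(258,213)],.012).round(3).tolist(),"knobs",onz(D,[(311,167),(391,161)],.067).round(3).tolist())
print("side others bottle cap, jug rim",onz(D,[(347.5,136)],.09),onz(D,[(293,191)],.07),onz(S,[(480,230)],.09),onz(S,[(373,212)],.07))
for n in("scene","side"):pass
a=save(S,"tmpa",(325,500,200,345),3.4)
a=save(D,"sa",(245,450,125,275),3.9)
E
```

```text
scene cab [[0.611, -0.348, 0.1], [0.618, -0.083, 0.1], [0.838, -0.083, 0.1], [0.813, -0.361, 0.1]] handle [[0.56, -0.28, 0.07], [0.559, -0.165, 0.07]]
side cab [[0.616, -0.097, 0.1], [0.831, -0.096, 0.1], [0.827, -0.366, 0.1], [0.613, -0.361, 0.1]] handle [[0.558, -0.274, 0.07], [0.564, -0.168, 0.07]]
scene st [[0.719, 0.059, 0.012], [0.715, 0.364, 0.012], [0.396, 0.379, 0.012], [0.395, 0.074, 0.012]] knobs [[0.444, 0.218, 0.067], [0.6, 0.346, 0.067]]
side st [[0.412, 0.372, 0.012], [0.731, 0.363, 0.012], [0.718, 0.055, 0.012], [0.397, 0.061, 0.012]] knobs [[0.444, 0.221, 0.067], [0.598, 0.352, 0.067]]
side others bottle cap, jug rim [[0.46713672 0.36079249 0.09      ]] [[0.46147726 0.11389836 0.07      ]] [[0.46716033 0.3475443  0.09      ]] [[0.4616313  0.08807668 0.07      ]]
```

View pics/sa.png

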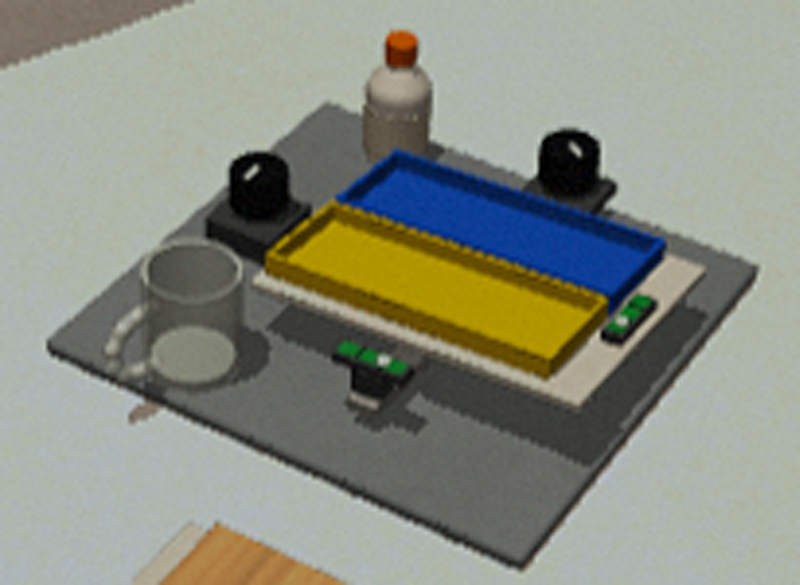

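The enlarged side view shows the front knob top at about (258,165), the side knob at (570,145), the front bubble right of its vial centre and the side bubble toward the -y end. Next I'll take close wrist views of the vials and the handle.

Run:
```python
from h import *
import pickle
t=manip.current_clock()
manip.reach([.50,.20,.22],down(np.pi)); r=cam("wrist"); f1=save(r,"w1"); pickle.dump(r,open("w1.pkl","wb")); print(manip.current_clock()-t,manip.current_q())
manip.reach([.52,-.22,.2],down(np.pi)); r=cam("wrist"); f2=save(r,"w2"); pickle.dump(r,open("w2.pkl","wb")); print(manip.current_clock()-t,manip.current_q())
```

```text
1.7583000000000002 [ 3.18879860e-01 -7.25462203e-02  1.38063045e+00  2.90434392e-04
  1.83349705e+00 -1.25308626e+00]
3.3583 [-4.58491663e-01 -6.76808708e-03  1.35163203e+00  3.96795267e-04
  1.79653214e+00 -2.03093629e+00]
```

View pics/w1.png

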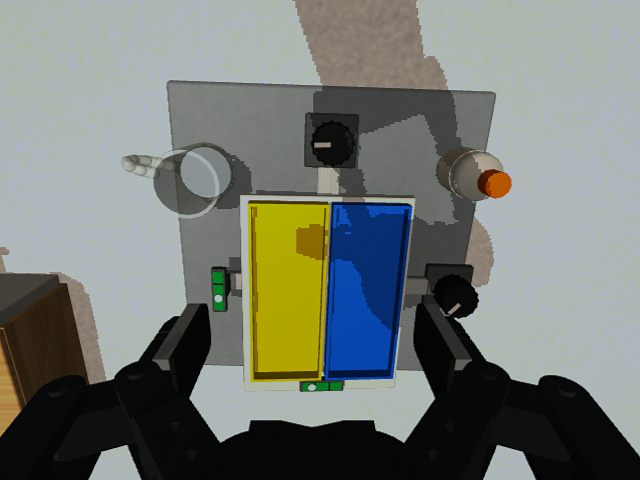

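View pics/w2.png

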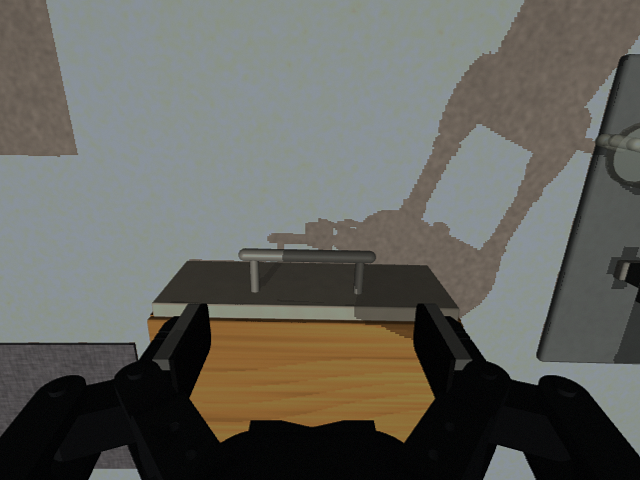

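Wrist view 1: front knob top at (333,141), side knob top at (457,296). The front bubble at (218,299) sits toward +x and the side bubble at (311,387) toward -y, so both knobs need clockwise turns. Wrist view 2: handle bar from (239,255) to (376,257), panel top edge along row 305.

Run:
```python
from h import *
import pickle
r=pickle.load(open("w1.pkl","rb"))
print("knobs",onz(r,[(333,143),(459,298)],.067).round(4).tolist())
print("vials",onz(r,[(219,267),(219,311),(218,299),(300,387),(343,387),(311,387)],.05).round(4).tolist())
print("plate",onz(r,[(168,81),(495,94)],.012).round(4).tolist(),"deck trays",onz(r,[(249,203),(411,205),(395,380),(252,380)],.068).round(4).tolist())
print("jug top",onz(r,[(190,185)],.07),"bottle",onz(r,[(495,184)],.09))
r=pickle.load(open("w2.pkl","rb"))
print("handle",onz(r,[(239,255.5),(376,257)],.07).round(4).tolist(),"panel",onz(r,[(152,303),(459,307)],.096).round(4).tolist(),onz(r,[(149,318),(461,321)],.098).round(4).tolist())
```

```text
knobs [[0.4437, 0.2187, 0.067], [0.5933, 0.3467, 0.067]]
vials [[0.5675, 0.1067, 0.05], [0.6184, 0.1025, 0.05], [0.6041, 0.1026, 0.05], [0.7182, 0.1873, 0.05], [0.7182, 0.2367, 0.05], [0.7182, 0.1999, 0.05]]
plate [[0.391, 0.0635, 0.012], [0.4022, 0.3773, 0.012]] deck trays [[0.4963, 0.144, 0.068], [0.4981, 0.2902, 0.068], [0.6925, 0.2906, 0.068], [0.6925, 0.1363, 0.068]]
jug top [[0.47955901 0.09332314 0.07      ]] bottle [[0.474526   0.35156245 0.09      ]]
handle [[0.5592, -0.2833, 0.07], [0.5605, -0.1624, 0.07]] panel [[0.5916, -0.3536, 0.096], [0.5953, -0.0945, 0.096]] [[0.6049, -0.3572, 0.098], [0.6076, -0.0919, 0.098]]
```

```bash
cat >> h.py <<'E'
def turn(xy,delta,q6s,z=.056,effort=60):
    """grip knob at xy with joint 6 = q6s, turn delta rad clockwise, release, rise"""
    q=np.array(kinematics.inverse_kinematics([*xy,.13],down(np.pi))); q[5]=q6s
    manip.ungrasp(); manip.set_joints(q); manip.servo_line([*xy,z],v=.1); manip.grab(effort)
    q=np.array(manip.current_q()); w=manip.current_grip_width(); q[5]+=delta; manip.set_joints(q); manip.dwell(.15)
    print("turned",manip.current_q()[5]-q6s,"width",w,"F",manip.current_force(),"T",manip.current_torque())
    manip.ungrasp(); manip.servo_line([*xy,.13],v=.15)
def vialview(n):
    manip.reach([.60,.105,.12] if n=="front" else [.715,.212,.12],down(np.pi)); manip.dwell(.1); return cam("wrist")
E
python3 - <<'E'
from h import *
import pickle
F=(.444,.219)
a=vialview("front"); 
turn(F,1.5,-1.9)
b=vialview("front"); c=vialview("side")
pickle.dump((a,b,c),open("v.pkl","wb"))
P=[(.594,.105,.05)]*2+[(.718,.212,.05)]
ims=[]
for r,p in zip((a,b,c),P):
    u,v=proj(r,p)[0].astype(int); print(u,v); f=save(r,"tmp",(u-66,u+66,v-66,v+66),4); ims.append(f[:,:264*2//2*2])
m=np.hstack([cv2.resize(i,(266,266)) for i in ims]); m=cv2.resize(m,(798,266)); cv2.imwrite("pics/m1.png",m); print(manip.current_clock())
E
```

```text
turned 1.4995270609155225 width 0.0017638814828245394 F [-0.63018039  0.47108326  0.32411025] T [-0.02399205  0.030346    0.01745839]
314 227
310 229
313 241
12.6083
```

View pics/m1.png

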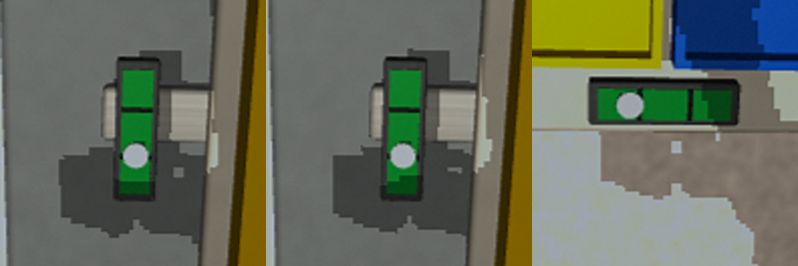

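The three crops show the front bubble unchanged after my turn (near the lower mark) and the side bubble left of its left mark. The grip closed on nothing, so I'll check the approach.

Run:
```python
from h import *
q=np.array(kinematics.inverse_kinematics([.444,.219,.13],down(np.pi))); q[5]=-1.9
manip.ungrasp(); manip.set_joints(q); print(manip.current_eef_pos()); print(manip.servo_line([.444,.219,.056],v=.1)); print(manip.current_eef_pos(),manip.current_force(),manip.current_grip_width())
a=cam("side"); f1=save(a,"t",(250,450,80,280),2); b=cam("wrist"); f2=cv2.resize(save(b,"t"),(400,300))
m=np.zeros((400,800,3),np.uint8); m[:,:400]=f1; m[:300,400:]=f2; cv2.imwrite("pics/m2.png",m)
```

```text
[0.44483529 0.21906728 0.1305301 ]
False
[0.44447466 0.21918966 0.05677399] [0.04870853 0.19668777 1.38948937] 0.9986609636947539
```

View pics/m2.png

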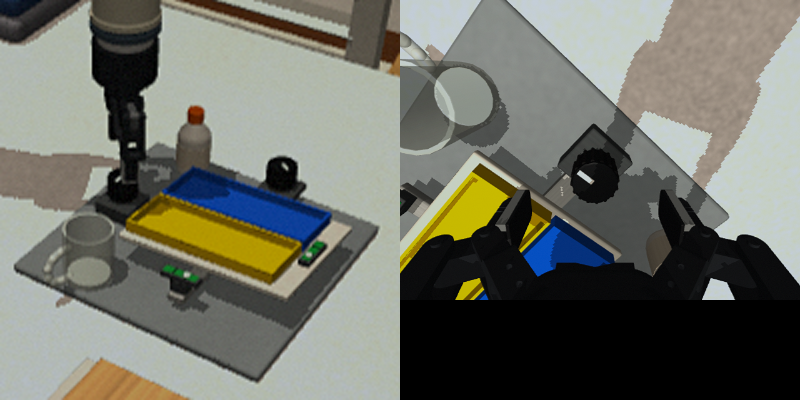

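The wrist view shows the open fingertips much nearer the camera than the stated tool length implies: the tip edge at full-resolution row ~327 against an expected ~280. I'll touch the table with shut fingers to measure where the tips really are.

Run:
```python
from h import *
manip.servo_line([.444,.219,.15],v=.2)
manip.reach([.47,-.03,.08],down(np.pi)); manip.grab(30)
r=cam("wrist"); save(r,"shut",(200,440,180,480),2)
print(manip.current_eef_pos(),manip.current_force())
for z in (.03,-.04):
    h=manip.servo_line([.47,-.03,z],v=.03,max_force=4); print(h,manip.current_eef_pos(),manip.current_force())
    if h: break
manip.servo_line([.47,-.03,.1]); print(manip.current_clock())
```

```text
[ 0.46998644 -0.03005053  0.07999794] [ 0.42460043 -0.5611948   0.81600191]
False [ 0.4701292  -0.02999936  0.0302197 ] [ 0.54854208  0.10268433 -0.34612662]
True [ 0.46995219 -0.02997446 -0.01956569] [-1.83626883  0.42620776  6.05788231]
21.625
```

View pics/shut.png

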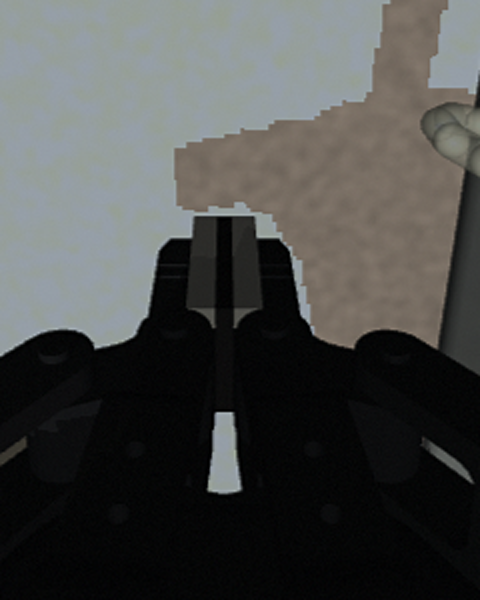

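Tips touch the table at reported TCP z = -0.0195, so the fingers are about 36 mm shorter than stated. I'll correct for this and turn the front knob.

```bash
cat >> h.py <<'E'
OFF=.0365   # real tips are this much behind the stated ones
_turn=turn
def turn(xy,delta,q6s,z=.056,effort=60): _turn(xy,delta,q6s,z-OFF,effort)
def vialview(n):
    manip.reach([.60,.105,.11] if n=="front" else [.715,.212,.11],down(np.pi/2 if n=="front" else np.pi)); manip.dwell(.1)
    r=cam("wrist"); p=(.594,.105,.05) if n=="front" else (.718,.212,.05)
    u,v=proj(r,p)[0].astype(int); f=r["frame"][v-40:v+40,u-90:u+90].astype(int)
    g=(f[...,1]>60)&(f[...,1]>1.6*f[...,0])&(f[...,1]>1.6*f[...,2]); ys,xs=np.nonzero(g)
    y0,y1,x0,x1=ys.min(),ys.max(),xs.min(),xs.max()
    s=f[y0:y1+1,x0:x1+1]; w=s.min(2)>130; by,bx=np.nonzero(w)
    prof=g[y0+1:y1,x0:x1+1].mean(0); mk=np.nonzero((s.max(2)<50).mean(0)>.5)[0]
    print(n,"green",x0,x1,y0,y1,"bubble",(bx.mean()+x0).round(2),len(bx),"marks",(mk+x0).tolist(),"u0",u-90)
    return cv2.resize(r["frame"][v-40:v+40,u-90:u+90],None,fx=2.2,fy=2.2)[...,::-1]
E
python3 - <<'E'
from h import *
turn((.444,.219),1.5,-1.9)
a=vialview("front"); b=vialview("side")
cv2.imwrite("pics/m3.png",np.hstack([a,b])); print(manip.current_clock())
E
```

```text
turned 1.4994047107341903 width 0.4016394177988552 F [-1.16710756 -4.56001356  3.90005357] T [-0.81141882  0.15865155  0.00727185]
front green 53 118 36 52 bubble 86.29 116 marks [73, 98] u0 213
side green 56 123 17 32 bubble 71.7 128 marks [102, 103, 123] u0 222
30.5083
```

View pics/m3.png

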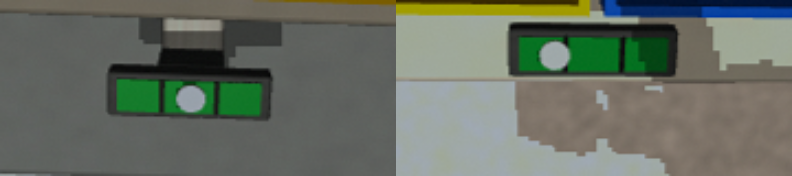

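Front bubble is now nearly centred (0.8 px toward +x). The side bubble is ~18 px toward -y, which is about 2.37 rad clockwise.

Run:
```python
from h import *
turn((.597,.349),2.37,-.75)
turn((.444,.219),.1,-1.2)
a=vialview("front"); b=vialview("side")
cv2.imwrite("pics/m4.png",np.hstack([a,b])); print(manip.current_clock())
```

```text
turned 2.370953857070969 width 0.40050018535586757 F [ 8.68203898  2.44382845 -1.13925733] T [ 0.35824458 -1.46124245 -0.05095056]
turned 0.09792698099186792 width 0.4001090432119 F [-1.46945667 -1.13170303  3.14458406] T [-0.24890984  0.12880175  0.05194865]
front green 53 119 36 52 bubble 85.97 118 marks [73, 74, 98, 99] u0 212
side green 54 121 16 32 bubble 87.0 128 marks [74, 75, 100, 101] u0 222
45.825
```

View pics/m4.png

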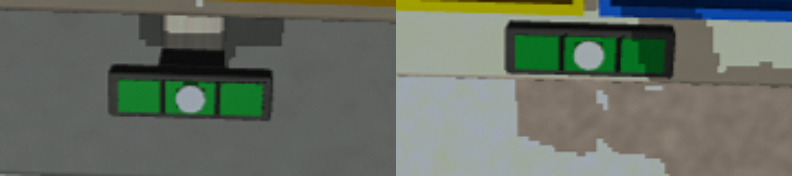

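Both bubbles are centred between their marks, within 0.5 px (about 0.002 rad), so the shelf is level. Next I'll hook the drawer handle and pull.

Run:
```python
from h import *
o=down(np.pi-.0125); d=np.array([-1,.0125,0])
manip.grab(30)
s=np.array([.5795,-.223,.12]); manip.reach(s,o)
h=manip.servo_line([s[0],s[1],.0385],v=.08,max_force=6); print(h,manip.current_eef_pos(),manip.current_force())
if not h:
    e=np.array([s[0],s[1],.0385])+d*.1955
    h=manip.servo_line(e,v=.1,max_force=14); print(h,manip.current_eef_pos(),manip.current_force())
    p=np.array(manip.current_eef_pos()); manip.servo_line(p-d*.006,v=.1)
    p=np.array(manip.current_eef_pos()); manip.servo_line([p[0],p[1],.12],v=.2); 
    manip.ungrasp(); manip.reach([.53,-.22,.17],down(np.pi)); manip.dwell(.1)
r=cam("wrist"); save(r,"dr"); import pickle; pickle.dump(r,open("dr.pkl","wb")); print(manip.current_clock())
```

```text
False [ 0.57999241 -0.22322824  0.03943114] [ 0.19977718 -0.45979093  0.1720633 ]
False [ 0.38477212 -0.22052244  0.03857699] [ 5.28126158  0.6705995  -1.23716983]
53.9167
```

View pics/dr.png

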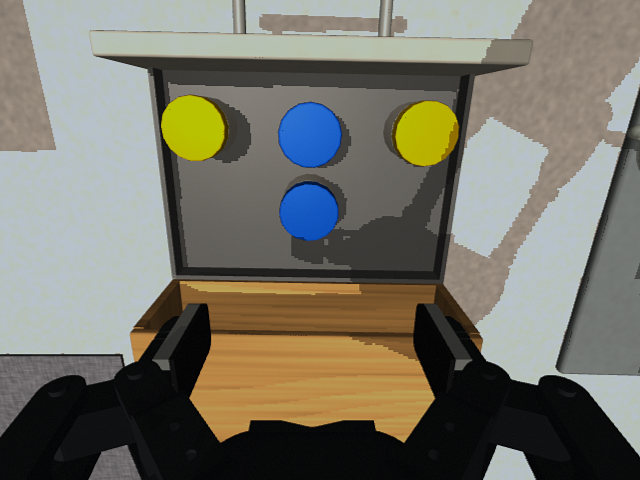

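The drawer is out with four pots: yellow at (193,128) and (427,133), blue at (310,134) and (308,211). I'll pick each one after a fresh look.

```bash
cat >> h.py <<'E'
ST=(.594,.2145,-.035)
def lids(r,z=.068,box=(.40,.60,-.37,-.08)):
    h=cv2.cvtColor(r["frame"],cv2.COLOR_RGB2HSV); out=[]
    for c,lo,hi in (("blue",(100,150,60),(125,255,255)),("yellow",(25,150,60),(35,255,255))):
        m=cv2.inRange(h,lo,hi); m=cv2.morphologyEx(m,cv2.MORPH_OPEN,np.ones((5,5)))
        for k in cv2.findContours(m,cv2.RETR_EXTERNAL,cv2.CHAIN_APPROX_NONE)[0]:
            if cv2.contourArea(k)<900: continue
            (u,v),q=cv2.minEnclosingCircle(k); p=onz(r,(u,v),z)[0]
            if box[0]<p[0]<box[1] and box[2]<p[1]<box[3]: out.append((c,p[0],p[1],round(q,1),cv2.contourArea(k)/(np.pi*q*q)))
    return out
def look():
    manip.reach([.53,-.22,.17],down(np.pi)); manip.dwell(.1); return lids(cam("wrist"))
def pick(x,y,a=-.6,zpot=.020):
    o=down(np.pi+a); manip.reach([x,y,.11],o); manip.servo_line([x,y,zpot+.038-.002-OFF],v=.1); manip.grab(40)
    manip.servo_line([x,y,.15],v=.2); w=manip.current_grip_width(); print("picked",round(w,3),manip.current_gripper_force()); return w>.3
def place(c,sx,a=-.62):
    x,y,_=pl(ST,(sx,-.039 if c=="yellow" else .039,0))[0]; o=down(np.pi+a); manip.reach([x,y,.15],o)
    h=manip.servo_line([x,y,.0585],v=.1,max_force=8); print("place",c,sx,h,manip.current_eef_pos()[2]); manip.ungrasp(); manip.servo_line([x,y,.15],v=.2)
E
python3 - <<'E'
from h import *
n={"blue":[.04,-.04],"yellow":[.04,-.04]}
for i in range(4):
    L=look(); print(np.round(manip.current_clock(),1),[(c,round(x,3),round(y,3),q,round(f,2)) for c,x,y,q,f in L])
    if not L: break
    L.sort(key=lambda l:-l[1]); c,x,y=L[0][:3]
    if not pick(x,y): break
    place(c,n[c].pop(0))
print(look(),manip.current_clock())
S=cam("scene"); D=cam("side"); f=np.hstack([save(S,"t",(325,500,190,340),2),save(D,"t",(245,450,125,275),2)]); cv2.imwrite("pics/pl.png",f)
E
```

```text
54.3 [('blue', np.float64(0.519), np.float64(-0.223), 29.8, 0.93), ('blue', np.float64(0.463), np.float64(-0.222), 32.7, 0.94), ('yellow', np.float64(0.461), np.float64(-0.139), 34.1, 0.8), ('yellow', np.float64(0.458), np.float64(-0.305), 34.3, 0.87)]
picked 0.522 40.954957008361816
place blue 0.04 False 0.05968246060621363
63.1 [('blue', np.float64(0.463), np.float64(-0.222), 32.8, 0.94), ('yellow', np.float64(0.461), np.float64(-0.139), 33.8, 0.83), ('yellow', np.float64(0.458), np.float64(-0.305), 34.2, 0.87)]
picked 0.527 40.87997496128082
place blue -0.04 False 0.059545278821865756
71.8 [('yellow', np.float64(0.462), np.float64(-0.138), 33.9, 0.82), ('yellow', np.float64(0.458), np.float64(-0.305), 34.1, 0.87)]
picked 0.526 41.3371342420578
place yellow 0.04 True 0.05830203912515339
79.8 [('yellow', np.float64(0.461), np.float64(-0.305), 33.9, 0.88)]
picked 0.523 41.01716995239258
place yellow -0.04 True 0.06275638657613317
[] 87.9667
```

View pics/pl.png

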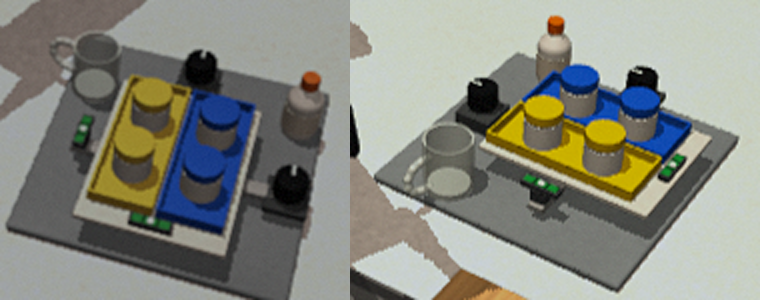

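All four pots stand in their matching trays, with the bottle and mug untouched. Now I'll push the drawer home by its handle.

Run:
```python
from h import *
o=down(np.pi-.0125); d=np.array([1,-.0125,0])
manip.grab(30); s=np.array([.332,-.2201,.12]); manip.reach(s,o); s[2]=.0325
print(manip.servo_line(s,v=.15,max_force=6))
print(manip.servo_line(s+d*.205,v=.1,max_force=14),manip.current_eef_pos(),manip.current_force())
p=np.array(manip.current_eef_pos()); print(manip.servo_line(p+d*.02,v=.02,max_force=15),manip.current_eef_pos(),manip.current_force())
p=np.array(manip.current_eef_pos()); manip.servo_line(p-d*.03,v=.1); p=np.array(manip.current_eef_pos()); manip.servo_line([p[0],p[1],.15],v=.2)
manip.ungrasp(); manip.reach([.52,-.22,.2],down(np.pi)); manip.dwell(.1); r=cam("wrist"); f=cv2.resize(save(r,"t"),(400,300))
a=vialview("front"); b=vialview("side")
manip.reach([.47,.20,.25],down(np.pi)); manip.dwell(.1); r2=cam("wrist"); f2=cv2.resize(save(r2,"t"),(400,300))
v=cv2.resize(np.hstack([a,b]),(800,178)); cv2.imwrite("pics/end.png",np.vstack([np.hstack([f,f2]),v])); print(manip.current_clock())
```

```text
False
False [ 0.53694394 -0.22251598  0.03265371] [-0.91666405  0.55160108 -0.69226199]
True [ 0.54171808 -0.22248218  0.03194588] [-1.15294305 -0.15282164  0.70000168]
front green 53 119 36 52 bubble 85.97 117 marks [73, 74, 98, 99] u0 211
side green 54 121 16 32 bubble 87.3 126 marks [75, 100, 101] u0 222
100.25
```

View pics/end.png

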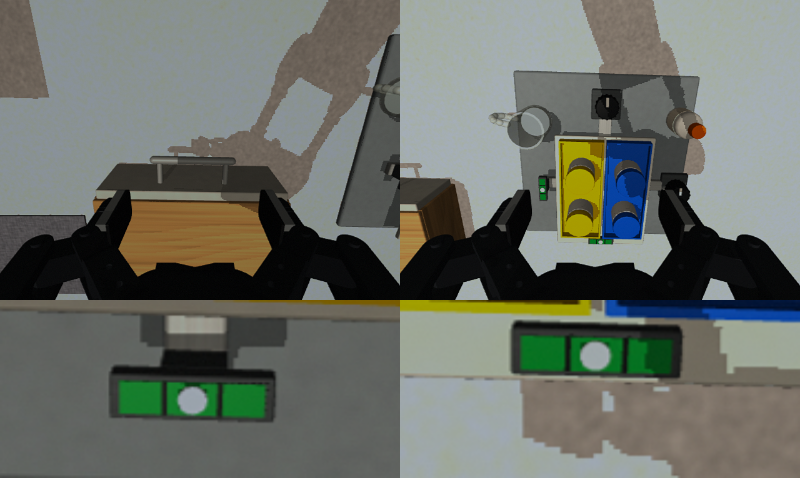

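The drawer looks shut, the bubbles are centred, and the pots, bottle and mug are all in place. I'll give the handle one firmer push and compare it with the initial picture to confirm it is fully home.

Run:
```python
from h import *
import pickle
o=down(np.pi-.0125); d=np.array([1,-.0125,0])
manip.grab(30); s=np.array([.515,-.2222,.12]); manip.reach(s,o); s[2]=.0325
manip.servo_line(s,v=.15,max_force=6)
print(manip.servo_line(s+d*.045,v=.03,max_force=25),manip.current_eef_pos(),manip.current_force())
manip.servo_line(s,v=.1); s[2]=.15; manip.servo_line(s,v=.2); manip.ungrasp(); manip.reach([.52,-.22,.2],down(np.pi)); manip.dwell(.2); r=cam("wrist")
r0=pickle.load(open("w2.pkl","rb"))
g=[cv2.cvtColor(x["frame"],cv2.COLOR_RGB2GRAY)[245:325,160:450].astype(np.float32) for x in (r0,r)]
print("shift px",cv2.phaseCorrelate(*g,cv2.createHanningWindow((290,80),cv2.CV_32F)),"pose",np.subtract(r["t"],r0["t"]),manip.current_clock())
```

```text
True [ 0.54155178 -0.22242883  0.03166225] [-1.3932032   0.54062159  1.07026687]
shift px ((0.6514691703166022, 2.0459231406011327), 0.9377760668595632) pose [-7.16206264e-05  1.07264404e-03  1.56146855e-04] 106.875
```

Run:
```python
from h import *
S=cam("scene"); D=cam("side"); f=np.hstack([save(S,"t",(325,500,190,340),2),save(D,"t",(245,450,125,275),2)]); cv2.imwrite("pics/fin.png",f)
```

```text
(no output)
```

View pics/fin.png

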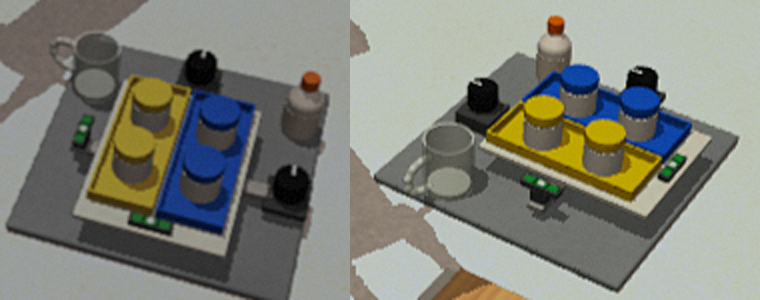

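All four pots are still upright in their trays, for example the yellow lids at (153,95) and (134,142) in the scene half, and nothing else has moved.

```bash
python3 -c "
from h import *
print(order.finish_job())"
```

```text
the job is handed in; nothing more can be done
None
```

The job is handed in at about 107 s: the shelf is level, all four pots in the drawer (two blue, two yellow) stand upright in their matching trays, the drawer is home, and the bottle and mug are where they were.

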